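# Dock the pole lamp and raise its head to the second stop

## Task

The power is out: move the telescopic pole lamp from the long wooden rack to the square charging dock, keeping its head closed down on the way, and push its thin foot fully home, upright, in the dock's narrow socket. Then squeeze the release button on the lamp head and pull the head straight up, past the first catch, to the second stop, while the foot stays home in the dock. Nothing catches at the second stop, so finish still holding the head fully raised; leave the other things on the shelf where they are.

Things in the scene. Friction and masses are not known exactly. Their poses are not given: they have to be found in the camera images.
- pole: Lower part of the pole lamp, loose, 0.26 to 0.44 kg, standing upright in the rack at the start. Origin: tip of the foot; z up the pole, x to the button's side. Foot rod 10 mm diameter, z 0 to 40 mm, tapered tip; flat collar 36 mm diameter, z 40 to 46, which rests on the rack or dock; sleeve 22 mm diameter up to z = 130. The lamp head sits on top.
- head_centre (a point): Grip point on the pole's axis in the lamp head, 28 mm above the head's underside, 22 mm below its flat top; axes as pole; at z = 159 mm of pole when closed. Head: white block 34 (x) by 26 (y) by 50 mm, with a 3 mm lens on top. Gripped across the 26 mm (along y) the button stays out and the latched lamp can be carried whole; gripped across x the fingers press the button.
- extension (a joint): Pull-out of the lamp head, m: 0 closed (latched), 0.035 first stop (latches if the button is out), 0.070 second stop (hard end, no latch). Button in, it slides with under 0.3 N plus a drag of 10 N per m/s, so pull gently: over about 2.5 N on the lower part lifts the foot. Unheld, the 0.2 kg head (or the unsupported sleeve) drops by its own weight; let go at the second stop, the head sinks to the first.
- button (a joint): Release button on the head's +x face, m: 0 out, 0.006 fully in and flush. Grey block 16 mm wide, 24 mm high, centred at the height of head_centre, 6 mm proud (head measures 40 mm along x with it out, 34 mm with it in). Spring 0.4 N at the start, 1.6 N fully in; the latch frees at about 0.0035.
- pole_foot (a point): The tip of the pole's foot, on its axis (the same point as pole's origin).
- dock_mouth (a point): Centre of the socket's mouth on the dock's top, 60 mm above the shelf; z up. Dock: fixed grey block 96 by 96 mm (104 at its foot), 60 mm high. Socket: round hole 13 mm diameter, 2 mm chamfer, 45 mm deep, in the middle. Home: the pole's collar rests on the dock's top, foot tip 40 mm below this point. Dock and rack may swap sides.
- rack_mouth (a point): Centre of the mouth of the hole in the wooden rack in which the lamp stands at the start, 60 mm above the shelf. The rack is a fixed wooden block 64 by 130 mm, 60 mm high; same hole as the dock's.
- sippy_cup: Bystander: orange sippy cup with a flip-top spout, 74 mm diameter, 110 mm high; origin at the centre of its underside.
- teether: Bystander: yellow teether ring lying flat, 68 mm diameter, 12 mm high; origin at the centre of its underside.
- mug: Bystander: white mug, 80 mm diameter, 90 mm high; origin at the centre of its underside.
- milk_tin: Bystander: metal tin, 74 mm diameter, 110 mm high; origin at the centre of its underside.
- bowl: Bystander: blue ceramic bowl, 120 mm diameter, 50 mm high; origin at the centre of its underside.
There are look-alikes about, which are no part of the job. Of the things like the pole, leave any that is green or purple; of the rest the larger one is meant.

How it is judged:
On the way:
1. the foot is home in the dock with the head still closed down (z of pole_foot in the frame of dock_mouth below -0.033 m and horizontal distance between pole_foot and dock_mouth below 0.008 m and angle between pole's own z axis and vertical below 0.12 rad and value of joint extension below 0.005 m), for 0.2 s.
At the end, for the whole second after the job is handed in: The pole's foot is home in the dock (tip at least 33 of the full 40 mm below the mouth, within 8 mm of its axis, pole within 7 degrees of upright), the head is at the second stop (pulled up more than 65 of 70 mm), and the fingers still hold the head (more than 2 N), all at rest (z of pole_foot in the frame of dock_mouth below -0.033 m and horizontal distance between pole_foot and dock_mouth below 0.008 m and angle between pole's own z axis and vertical below 0.12 rad and value of joint extension above 0.065 m and contact force between the fingers and extension above 2 N and linear speed of pole below 0.03 m/s); the arm keeps its last pose, push and grip.
It fails at once if the head is pulled out by more than 10 mm while the foot is not in the dock (value of joint extension above 0.01 m and (z of pole_foot in the frame of dock_mouth above -0.02 m or horizontal distance between pole_foot and dock_mouth above 0.02 m)).
It fails at once if a bystander (the sippy cup, the teether ring, the mug, the tin, the bowl) is moved by more than 30 mm (distance of any of sippy_cup, teether, mug, milk_tin, bowl from where it was at the start of the episode above 0.03 m).
It also fails if it takes over 54 s, if anything falls off the work surface, if the arm or the gripper's body presses on something with over 40 N, if the wrist force passes 120 N, or if a joint passes its speed limit or range.

## Robot

A 7-joint arm with a two-finger parallel gripper is mounted at the origin on the work surface. World frame = base frame: x ahead of the robot, y to its left, z up, the work surface at z = 0. Lengths are in m, angles in rad, forces in N, time in s.
With the tool pointing down it reaches from about 0.35 to 0.9 m from the base axis. Payload 7.2 kg.
Tool frame: the origin (TCP) lies at the very end of the fingers, on their centre line; the grasp point (between the pads) lies behind it (robot.grip_point_offset is the x of the grasp point in the tool frame, in m); x points along the fingers, y is the direction in which the jaws open and shut, and the axes are right-handed (so a half turn about x gives the same grasp; the last joint's range is limited). The gripper opens to 88 mm and grips with 3 to 60 N. Pads are 20 mm wide; open, the fingers measure 115 mm over their backs; the gripper's body (75 mm by 178 mm) begins 61 mm behind the grasp point.
Start: joints at [1.061, 0.411, -0.013, 1.596, 0.006, 1.134, -0.082], TCP at [0.267, -0.565, 0.223] pointing down, gripper open.
Joint ranges: [-2.95, 2.95], [-0.29, 1.99], [-1.47, 1.44], [0.14, 2.54], [-1.03, 4.17], [0.13, 1.85], [-2.86, 2.86]. Speed limits (rad/s): [2.39, 2.39, 3.01, 3.01, 3.14, 3.14, 3.14].

## Interface

Orientations are given as a 3x3 rotation matrix whose columns are the frame's x, y, z axes.
In Python, from workcell import robot, eyes, ticket gives the robot as it stands. The module is installed in compiled form; this text tells all that it offers.
- The arm moves only by the tool drive_tool, never from a script. Its argument "rows" is a list that holds one entry, the list of rows, each a list of 6 numbers: the shift along the tool's x, y, z in m, then the turn, a rotation vector about the tool's x, y, z in degrees. A call has 1 to 12 rows; each row is the pose to reach, as a shift and turn from the pose commanded when the call began, along the tool's axes at that moment; what a row does not reach only later rows make up. A row lasts 1/10 s, in which the tool goes at most 50 mm and 8.59 degrees, less where a joint would pass 70% of its speed; a pose out of reach is approached as far as the arm can. A call with a gripper value outside its range is refused whole. "claw" is the closure, from 0 (fully open) to 1 (shut), set as the call begins (left out, the last holds). The fingers move at their own pace and stop on an object; "force" is the grip in N (left out, the last holds). Time passes only in rows, so rows that repeat a pose let the fingers close. It gives the time, the measured TCP pose, the force and the opening at its end, in the units of the state.
- robot.read_state(): the state, without advancing time (a new reading comes with each control period).
- eyes.get_image(name): name is "side" or "top" or "wrist"; returns (picture, depth): 400x640x3 uint8, red, green, blue; 400x640 float32, m along the optical axis (not along the pixel's ray), 0 where there is no reading.
- eyes.camera_info(name): a dict with "fovy" (degrees; the focal length in pixels is half the picture's height over the tangent of half this angle, whatever the lens; pixels are square), "cx", "cy" (the principal point, pixels), "k1" (the pictures are not rectified: a ray, as slopes to the right and down, at radius r is drawn at 1 + k1 r^2 times it, then the intrinsics apply), "T" (4x4, takes a point from camera to world coordinates). Camera axes: x right, y down, z forward; pixel columns grow to the right and rows downward; lengths in m; the calibration is good to about 2 mm. A picture is of the moment at which its call begins: read the wrist's pose just before it. camera_info takes no time and is no camera call; for the wrist camera it gives the pose at the moment of the call.
- ticket.job_done(): hands the job in, once; it reports no verdict.
Trained networks look in the newest picture that a camera, given by its name, has taken for a name from the list of things; names that differ only in an ending like _2 or _b are one class to them, and where a whole thing is asked for, a point or a joint stands for the part that bears it (a point fixed in the world has none). Each returns a list of dicts, best first, with "confidence" (0 to 1); they miss things now and then, are a little off and sometimes report something else, mostly with a low value. They report only what shows in the picture. A call takes as long as a camera call. They do not tell look-alikes from the thing itself.
- eyes.trace(camera, label): "mask" (400x640 bool, what is visible of it) and "xy" ([column, row] in pixels, amid what is visible of it).
The state is a dict: "time": time; "qpos": joint angles; "qvel": joint speeds; "joint_torque": joint torques, N m; "tcp_pos": TCP position; "orientation": TCP orientation; "force": force on the tool from outside, world axes, zero at the start; "torque": the same for the moment, N m; "width": opening from 0.0 (shut) to 1.0 (fully open).
Only numpy, scipy, OpenCV 4.12 (cv2) and the standard library are available. Lean on these libraries where they do the work, as an engineer would, in place of code of your own. Each camera call takes 0.05 s, during which the arm holds its last target.

## Working session

There is one attempt and no reset: what is moved stays moved. The work goes in short steps, Python scripts to look and compute and a tool call to move; the robot and the scene stay as the last step left them, time stands still between calls to the robot, and variables do not carry over. Pictures are saved under pics/ and viewed, and the job is handed in when it is done.

Besides the shell and the picture viewer there is one more tool, called after "Request:" in YAML: its name, and indented under it one key for each argument. drive_tool: Moves the arm, as the interface text tells. Its arguments: {"type":"object","properties":{"rows":{"type":"array","items":{"type":"array","items":{"type":"array","items":{"type":"number"}}}},"claw":{"type":"number"},"force":{"type":"number"}},"required":["rows"]}

```bash
mkdir -p pics; cat > h.py <<'E'
import numpy as np, cv2
from workcell import robot, eyes, ticket
def K(n):
    c=eyes.camera_info(n); f=200/np.tan(np.radians(c['fovy'])/2); return c,f
def pix2world(c,f,u,v,d):
    u=np.asarray(u,float);v=np.asarray(v,float);d=np.asarray(d,float)
    x=(u-c['cx'])/f;y=(v-c['cy'])/f
    rd=np.hypot(x,y); r=rd.copy()
    for _ in range(20): r=rd/(1+c['k1']*r*r)
    s=np.where(rd>0,r/np.maximum(rd,1e-9),1)
    P=np.stack([x*s*d,y*s*d,d],-1)
    T=np.array(c['T']); return P@T[:3,:3].T+T[:3,3]
def cloud(n):
    c,f=K(n); im,d=eyes.get_image(n)
    v,u=np.mgrid[:400,:640]; return im,d,pix2world(c,f,u,v,d)
def w2p(c,f,P):
    T=np.array(c['T']); p=(np.asarray(P)-T[:3,3])@T[:3,:3]
    x=p[...,0]/p[...,2];y=p[...,1]/p[...,2];s=1+c['k1']*(x*x+y*y)
    return np.stack([c['cx']+f*x*s,c['cy']+f*y*s],-1)
E
python3 - <<'E'
from h import *
s=robot.read_state()
print(s['time'],s['tcp_pos'],s['orientation'],s['width'],robot.grip_point_offset)
for n in ['side','top','wrist']:
    c,f=K(n); print(n,c)
    im,d,P=cloud(n); cv2.imwrite(f'pics/{n}0.png',im[:,:,::-1]); np.savez(f'pics/{n}0.npz',im=im,d=d,P=P)
    for l in ['pole','head_centre','sippy_cup','teether','mug','milk_tin','bowl']:
        for r in eyes.trace(n,l)[:4]:
            m=r['mask']&(d>0); q=P[m]; print(n,l,round(r['confidence'],2),np.round(r['xy']),m.sum(),np.round(np.median(q,0),3) if m.sum() else '', np.round(q[:,2].max(),3) if m.sum() else '')
E
```

```text
0.0 [ 0.26699413 -0.56454004  0.22181349] [[-7.63655171e-04  4.27594229e-01 -9.03970460e-01]
 [ 1.41782277e-03 -9.03969352e-01 -4.27594902e-01]
 [-9.99998703e-01 -1.60820496e-03  8.40680345e-05]] 1.0028321545900885 -0.0187
side {'fovy': 47.08429913179112, 'cx': 325.88284517395, 'cy': 196.2907172499596, 'k1': -0.0912912796218468, 'T': array([[-0.6755875 , -0.48062119,  0.55909283, -0.29563738],
       [-0.73716104,  0.42672296, -0.52392854,  0.77052254],
       [ 0.0132334 , -0.76610103, -0.64258392,  1.06202222],
       [ 0.        ,  0.        ,  0.        ,  1.        ]])}
side pole 0.8 [446. 214.] 375 [ 0.284 -0.331  0.022] 0.342
side pole 0.7 [363. 165.] 293 [ 0.536 -0.183  0.156] 0.206
side pole 0.62 [386. 221.] 182 [ 0.386 -0.142  0.015] 0.024
side head_centre 0.73 [365. 155.] 158 [ 0.534 -0.182  0.187] 0.207
side head_centre 0.45 [385. 158.] 563 [ 0.583 -0.356  0.071] 0.114
side sippy_cup 0.58 [285. 186.] 583 [0.701 0.011 0.079] 0.117
side teether 0.77 [313. 220.] 169 [0.572 0.004 0.01 ] 0.016
side mug 0.72 [213. 280.] 1210 [0.514 0.424 0.052] 0.094
side milk_tin 0.91 [384. 15
[... 967 characters left out ...]
in 0.59 [459. 179.] 982 [ 0.593 -0.37   0.109] 0.116
top bowl 0.74 [148. 262.] 1626 [0.36  0.429 0.023] 0.056
wrist {'fovy': 71.3461765904939, 'cx': 316.90646501738985, 'cy': 205.06610278715326, 'k1': -0.03754953936845903, 'T': array([[ 4.26826480e-01, -8.68750836e-01, -2.51179499e-01,
         3.35610490e-01],
       [-9.04333351e-01, -4.10213009e-01, -1.17925730e-01,
        -5.31982262e-01],
       [-5.89021168e-04,  2.77483822e-01, -9.60730129e-01,
         3.84044531e-01],
       [ 0.00000000e+00,  0.00000000e+00,  0.00000000e+00,
         1.00000000e+00]])}
wrist pole 0.71 [161.  97.] 3459 [ 0.283 -0.343  0.025] 0.036
wrist head_centre 0.73 [164. 134.] 1491 [ 0.244 -0.359  0.026] 0.029
```

View pics/side0.png

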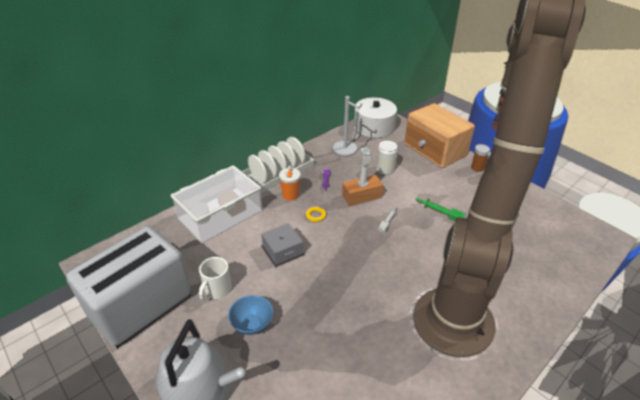

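View pics/top0.png

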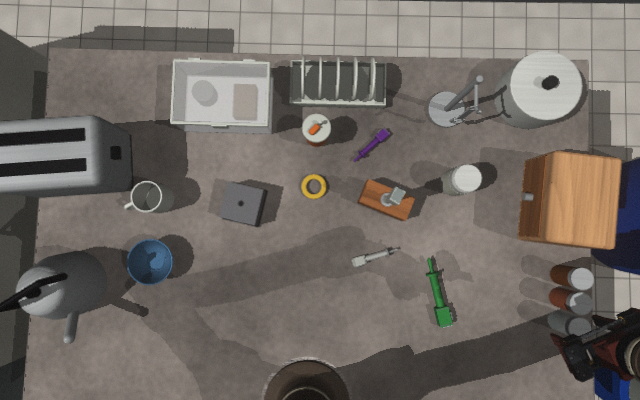

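```bash
python3 - <<'E'
import numpy as np,cv2
a=np.load('pics/top0.npz')['im'];b=np.load('pics/side0.npz')['im']
cv2.imwrite('pics/tz.png',cv2.resize(a[120:330,280:480],None,fx=3.0,fy=2.8,interpolation=2)[:600,:,::-1])
cv2.imwrite('pics/sz.png',cv2.resize(b[100:300,230:480],None,fx=3,fy=3,interpolation=2)[:,:,::-1])
E
```

```text
(no output)
```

View pics/tz.png

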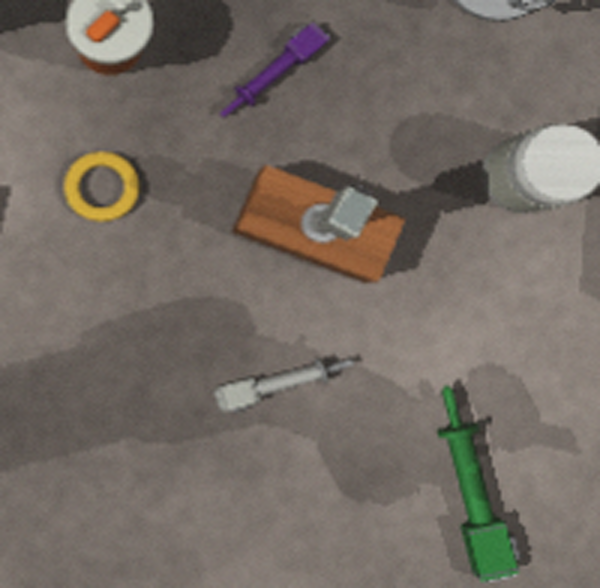

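View pics/sz.png

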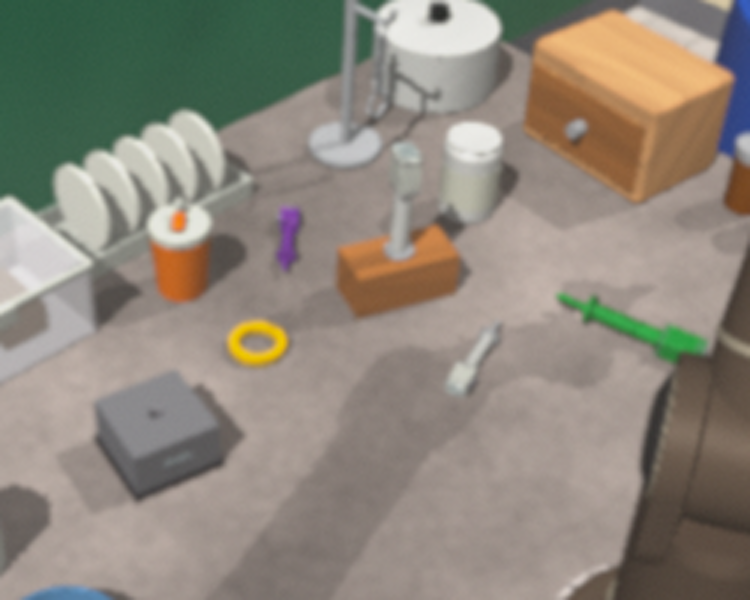

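The long wooden rack at top-view pixel (387,200) holds the pale lamp, whose head shows at about (397,196). The dock is the grey block at (243,203), with its hole at about (241,203). The small white copy at (376,257) is lying down, as are the purple and green ones, so none of those is the target. Next I measure the geometry.

```bash
python3 - <<'E'
from h import *
for n in ['top','side']:
    z=np.load(f'pics/{n}0.npz'); P=z['P'];im=z['im'];d=z['d']
    def rect(m,lab):
        q=P[m][:,:2].astype(np.float32); print(n,lab,m.sum(),'z',np.median(P[m][:,2]).round(4),'rect',cv2.minAreaRect(q),'mean',q.mean(0).round(4))
    X,Y,Z=P[...,0],P[...,1],P[...,2]; ok=d>0
    rect(ok&(abs(Z-.063)<.008)&(abs(X-.53)<.09)&(abs(Y-0.155)<.1),'dock')
    rect(ok&(abs(Z-.063)<.007)&(abs(X-.53)<.09)&(abs(Y+0.18)<.1),'rack')
    rect(ok&(Z>.192)&(abs(X-.54)<.06)&(abs(Y+0.185)<.06),'headtop')
    m=ok&(Z>.10)&(Z<.14)&(abs(X-.54)<.03)&(abs(Y+0.185)<.03); rect(m,'sleeve') if m.sum()>3 else 0
    m=ok&(abs(Z-.063)<.008)&(abs(X-.53)<.04)&(abs(Y-0.155)<.04)
    g=im.sum(2); mm=m&(g<np.percentile(g[m],3)); print('hole',P[mm].mean(0),np.argwhere(mm)[:,::-1].mean(0),g[mm],np.median(g[m]))
    # table z
    m=ok&(abs(Z)<.02)&(abs(X-.45)<.03)&(abs(Y)<.05); print('table',np.median(Z[m]))
E
```

```text
top dock 1384 z 0.0606 rect ((0.5226397514343262, 0.18444305658340454), (0.09949300438165665, 0.09603569656610489), 78.8062744140625) mean [0.5223 0.184 ]
top rack 1004 z 0.0608 rect ((0.5419501662254333, -0.19509270787239075), (0.12982994318008423, 0.06435238569974899), 69.24609375) mean [ 0.5406 -0.191 ]
top headtop 185 z 0.2039 rect ((0.5440436601638794, -0.19537760317325592), (0.025653259828686714, 0.03838144615292549), 64.29244995117188) mean [ 0.5416 -0.1938]
top sleeve 10 z 0.1109 rect ((0.5401532649993896, -0.1874360740184784), (0.019511045888066292, 0.006825143471360207), 14.007672309875488) mean [ 0.5427 -0.1864]
hole [0.5237236  0.16011497 0.05986861] [250.  202.3] [220 193 207 192 177 203 155 208 129 189 215 142 177 147 207 184 171 177
 154 197] 317.0
table 0.0007897987710814292
side dock 668 z 0.0588 rect ((0.5225878953933716, 0.187730610370636), (0.09590277075767517, 0.10151544213294983), 78.39081573486328) mean [0.5211 0.1885]
side rack 364 z 0.0592 rect ((0.5428138971328735, -0.18921098113059998), (0.13185743987560272, 0.07245898246765137), 67.38920593261719) mean [ 0.5404 -0.1854]
side headtop 65 z 0.2008 rect ((0.5437056422233582, -0.18973582983016968), (0.0263039693236351, 0.03928693011403084), 60.047027587890625) mean [ 0.5407 -0.1861]
side sleeve 55 z 0.1182 rect ((0.5416949391365051, -0.18471691012382507), (0.022974763065576553, 0.01410191785544157), 23.757017135620117) mean [ 0.5391 -0.185 ]
hole [0.52263364 0.18169614 0.05756351] [283.    236.875] [381 384 385 366 329 371 366 386] 417.0
table -0.0014021363853885527
```

```bash
cat >> h.py <<'E'
from scipy.spatial.transform import Rotation as Ro
def goal(p,yaw):
    s=robot.read_state(); R=np.array(s['orientation']); t=np.array(s['tcp_pos'])
    a=np.radians(yaw); y=np.array([np.cos(a),np.sin(a),0]); x=np.array([0,0,-1.]); G=np.stack([x,y,np.cross(x,y)],1)
    print('t',s['time'],'shift',(R.T@(np.array(p)-t)).round(4),'turn',Ro.from_matrix(R.T@G).as_rotvec(degrees=True).round(2),'tcp',t.round(4),'yaw',np.degrees(np.arctan2(R[1,1],R[0,1])).round(2),'tilt',np.degrees(np.arccos(-R[2,0])).round(2),'F',np.round(s['force'],2),'w',round(s['width']*88,1))
E
python3 -c "
from h import *
goal([.542,-.19,.35],64.3)"
```

```text
t 1.2 shift [-0.1273 -0.2215 -0.4087] turn [-128.98    0.     -0.  ] tcp [ 0.2672 -0.565   0.2226] yaw -64.68 tilt 0.0 F [ 0.75 -0.28  0.81] w 88.2
```

Request:
drive_tool:
  rows:
    - [[-0.05,0,0,0,0,0],[-0.08,-0.02,-0.03,-8,0,0],[-0.1,-0.04,-0.07,-16,0,0],[-0.12,-0.06,-0.11,-24,0,0],[-0.127,-0.08,-0.15,-32,0,0],[-0.127,-0.1,-0.19,-40,0,0],[-0.127,-0.12,-0.23,-48,0,0],[-0.127,-0.14,-0.27,-56,0,0],[-0.127,-0.16,-0.31,-64,0,0],[-0.127,-0.18,-0.35,-72,0,0],[-0.127,-0.2,-0.39,-80,0,0],[-0.127,-0.2215,-0.4087,-88,0,0]]
  claw: 0

```text
time: 2.4
tcp_pos: [0.544, -0.1868, 0.3494]
orientation: [[0.001, 0.915, 0.404], [0.001, 0.404, -0.915], [-1.0, 0.001, -0.001]]
force: [-0.1, -1.1, -0.9]
width: 0.998
```

```bash
python3 -c "
from h import *
goal([.542,-.19,.35],64.3);print(robot.read_state()['qpos'])"
```

```text
t 2.4 shift [-0.0006 -0.0031  0.0021] turn [-4.049e+01 -2.000e-02 -9.000e-02] tcp [ 0.544  -0.1868  0.3494] yaw 23.81 tilt 0.09 F [-0.14 -1.09 -0.92] w 87.8
[ 0.61435891  0.28561426 -0.47515964  1.50610395  0.13011774  1.38105106
  0.54675923]
```

Request:
drive_tool:
  rows:
    - [[0,-0.003,0.002,-8,0,0],[0,-0.003,0.002,-16,0,0],[0,-0.003,0.002,-24,0,0],[0,-0.003,0.002,-32,0,0],[0,-0.003,0.002,-40.5,0,0],[0,-0.003,0.002,-40.5,0,0]]

```text
time: 3.0
tcp_pos: [0.54, -0.1931, 0.3496]
orientation: [[0.0, 0.439, 0.898], [0.0, 0.898, -0.439], [-1.0, 0.0, 0.0]]
force: [0.7, -0.2, -0.0]
width: 0.997
```

```bash
python3 - <<'E'
from h import *
goal([.542,-.19,.35],64.3);print(robot.read_state()['qpos'])
n='wrist';c,f=K(n);im,d,P=cloud(n); cv2.imwrite('pics/w1.png',im[:,:,::-1]); np.savez('pics/w1.npz',im=im,d=d,P=P)
X,Y,Z=P[...,0],P[...,1],P[...,2]; ok=d>0
for lab,m in [('headtop',ok&(Z>.195)&(Z<.215)&(abs(X-.54)<.05)&(abs(Y+.19)<.05)),('rack',ok&(abs(Z-.06)<.006)&(abs(X-.54)<.09)&(abs(Y+.19)<.09))]:
    q=P[m][:,:2].astype(np.float32); print(lab,m.sum(),np.median(Z[m]),cv2.minAreaRect(q),q.mean(0))
E
```

```text
t 3.0 shift [-0.0004  0.0037  0.0005] turn [-0.37  0.   -0.  ] tcp [ 0.54   -0.1931  0.3496] yaw 63.93 tilt 0.0 F [ 0.72 -0.21 -0.02] w 87.7
[ 0.70588326  0.29855285 -0.58266246  1.50444566  0.1652784   1.38806295
  1.22936657]
headtop 675 0.20293723705492983 ((0.5422443747520447, -0.19358789920806885), (0.02596157044172287, 0.03481355309486389), 63.2151985168457) [ 0.54091763 -0.1930706 ]
rack 2578 0.05947084868057956 ((0.5422784686088562, -0.19379442930221558), (0.13012953102588654, 0.0644482970237732), 69.14601135253906) [ 0.5392976  -0.19208841]
```

View pics/w1.png

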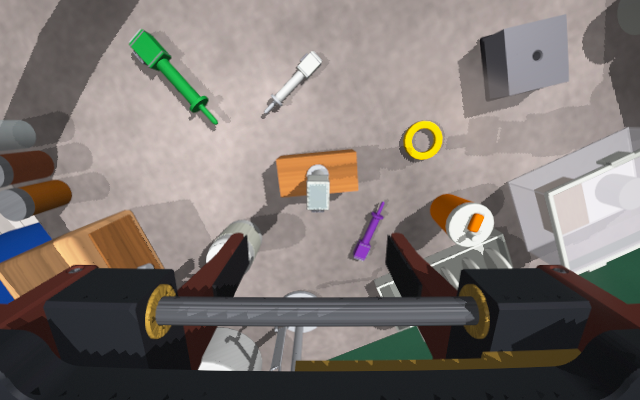

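The wrist view shows the lamp head at (318,195) in the rack, and the dock with a clear hole at (537,55). I zoom in to find the button's side and measure the dock hole.

```bash
python3 - <<'E'
from h import *
z=np.load('pics/w1.npz');im=z['im'];P=z['P']
cv2.imwrite('pics/w1z.png',cv2.resize(im[140:240,260:380],None,fx=6,fy=6,interpolation=2)[:,:,::-1])
s=cv2.cvtColor(im,cv2.COLOR_RGB2GRAY)[40:72,522:554]; 
print(s[::2,::2])
m=np.zeros((400,640),bool);m[40:72,522:554]=s<70
ys,xs=np.nonzero(m);print(xs.mean(),ys.mean(),m.sum())
# intersect ray with z=.06
c,f=K('wrist')
def ray(c,f,u,v,zz):
    a=pix2world(c,f,u,v,1.);o=np.array(c['T'])[:3,3];return o+(a-o)*(zz-o[2])/(a[2]-o[2])
print(ray(c,f,xs.mean(),ys.mean(),.0595))
d=P[...,2];q=P[(abs(d-.06)<.006)&(abs(P[...,0]-.52)<.09)&(abs(P[...,1]-.18)<.09)][:,:2].astype(np.float32);print(cv2.minAreaRect(q))
E
```

```text
[[156 157 156 156 156 156 155 155 154 155 154 153 152 153 152 152]
 [157 157 156 155 156 155 155 154 154 154 153 153 153 153 152 151]
 [157 156 156 156 155 155 154 154 154 154 153 153 152 152 152 152]
 [156 156 156 155 154 154 154 154 153 153 153 152 152 152 152 152]
 [156 155 155 155 155 154 154 154 152 153 153 153 153 152 152 152]
 [155 155 155 156 152 154 148 105  89 109 148 152 152 151 151 151]
 [156 155 155 155 155 152  84  53  56  85 131 152 152 152 152 151]
 [156 155 155 154 154 123  57  57  59  75 115 152 152 152 152 151]
 [155 155 155 155 154 108  58  60  60  81 126 152 152 152 151 151]
 [155 155 155 154 154 132  62  61  61 112 146 152 152 151 151 150]
 [155 155 154 154 154 152 121  97 127 142 152 152 151 152 151 150]
 [154 154 154 154 154 153 153 153 152 152 152 152 152 151 150 150]
 [154 154 154 153 153 153 152 152 152 152 152 152 150 151 151 150]
 [154 154 154 153 153 153 152 153 153 152 151 150 152 151 150 150]
 [154 153 153 153 154 152 152 152 152 151 151 151 151 151 151 150]
 [154 154 153 154 153 152 152 152 152 152 152 152 150 151 150 150]]
536.2083333333334 55.3125 48
[0.52462403 0.18428919 0.0595    ]
((0.5227463841438293, 0.1856456845998764), (0.09954607486724854, 0.09676604717969894), 78.38338470458984)
```

View pics/w1z.png

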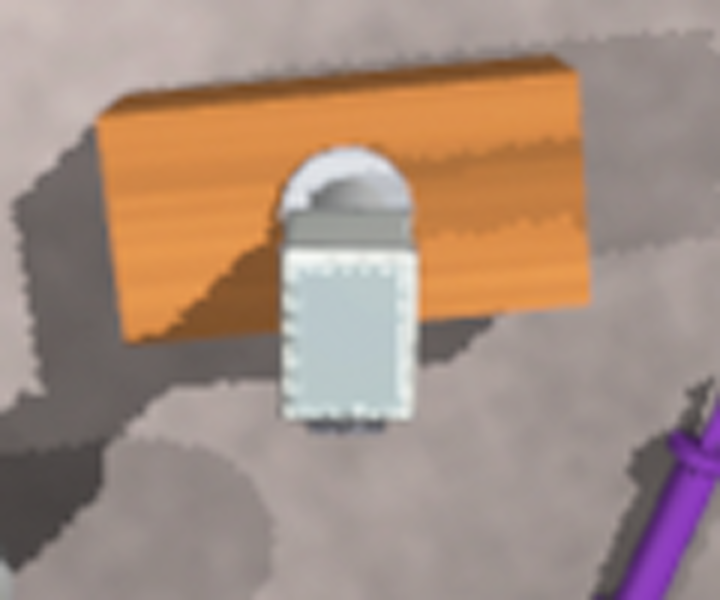

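The button shows as a dark strip on the far side of the head, at (317,211), so pole +x points away along about -26°. The dock hole is at about (0.524,0.185). I descend and grip across y.

Request:
drive_tool:
  rows:
    - [[0.03,0.001,0.002,0,0,0],[0.07,0.001,0.002,0,0,0],[0.11,0.001,0.002,0,0,0],[0.14,0.001,0.002,0,0,0],[0.165,0.001,0.002,0,0,0],[0.18,0.001,0.002,0,0,0],[0.189,0.001,0.002,0,0,0],[0.189,0.001,0.002,0,0,0],[0.189,0.001,0.002,0,0,0]]

```text
time: 3.95
tcp_pos: [0.5429, -0.1931, 0.1616]
orientation: [[0.001, 0.442, 0.897], [-0.0, 0.897, -0.442], [-1.0, 0.0, 0.001]]
force: [-0.1, 0.0, 0.6]
width: 0.998
```

```bash
python3 - <<'E'
from h import *
goal([.542,-.193,.160],63.5)
im,d,P=cloud('wrist'); cv2.imwrite('pics/w2.png',im[:,:,::-1])
E
```

```text
t 3.95 shift [ 0.0016 -0.0003 -0.0009] turn [ 0.27  0.08 -0.01] tcp [ 0.5429 -0.1931  0.1616] yaw 63.77 tilt 0.08 F [-0.11  0.04  0.58] w 87.8
```

View pics/w2.png

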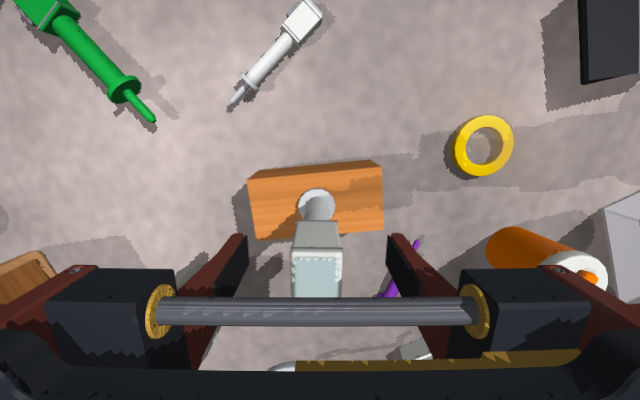

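The head sits centred between the open fingers, at column 317. I close on it.

Request:
drive_tool:
  rows:
    - [[0.001,0,0,0,0,0],[0.001,0,0,0,0,0],[0.001,0,0,0,0,0],[0.001,0,0,0,0,0],[0.001,0,0,0,0,0],[0.001,0,0,0,0,0],[0.001,0,0,0,0,0],[0.001,0,0,0,0,0]]
  claw: 1
  force: 25

```text
time: 4.8
tcp_pos: [0.5422, -0.1931, 0.1596]
orientation: [[0.0, 0.441, 0.897], [-0.0, 0.897, -0.441], [-1.0, -0.0, 0.0]]
force: [0.1, 0.4, -0.4]
width: 0.308
```

```bash
python3 - <<'E'
from h import *
goal([.542,-.193,.160],63.5)
E
```

```text
t 4.8 shift [-0.0004 -0.0001 -0.0002] turn [0.31 0.   0.  ] tcp [ 0.5422 -0.1931  0.1596] yaw 63.81 tilt 0.0 F [ 0.05  0.38 -0.35] w 27.1
```

Request:
drive_tool:
  rows:
    - [[-0.005,0,0,0,0,0],[-0.015,0,0,0,0,0],[-0.03,0,0,0,0,0],[-0.045,0,0,0,0,0],[-0.06,0,0,0,0,0],[-0.07,0,0,0,0,0],[-0.07,0,0,0,0,0],[-0.07,0,0,0,0,0]]

```text
time: 5.6
tcp_pos: [0.5421, -0.1931, 0.2297]
orientation: [[0.0, 0.441, 0.897], [-0.0, 0.897, -0.441], [-1.0, -0.0, 0.0]]
force: [-0.9, 0.6, -5.7]
width: 0.299
```

```bash
python3 - <<'E'
from h import *
goal([.5235,.1845,.232],63.8)
im,d,P=cloud('side'); np.savez('pics/s2.npz',im=im,d=d,P=P);cv2.imwrite('pics/s2.png',cv2.resize(im[90:260,300:460],None,fx=4,fy=3.5)[:,:,::-1])
im,d,P=cloud('wrist'); cv2.imwrite('pics/w3.png',im[:,:,::-1])
E
```

```text
t 5.6 shift [-0.0024  0.3306 -0.1834] turn [0.   0.01 0.01] tcp [ 0.5421 -0.1931  0.2297] yaw 63.8 tilt 0.02 F [-0.87  0.58 -5.74] w 26.3
```

View pics/s2.png

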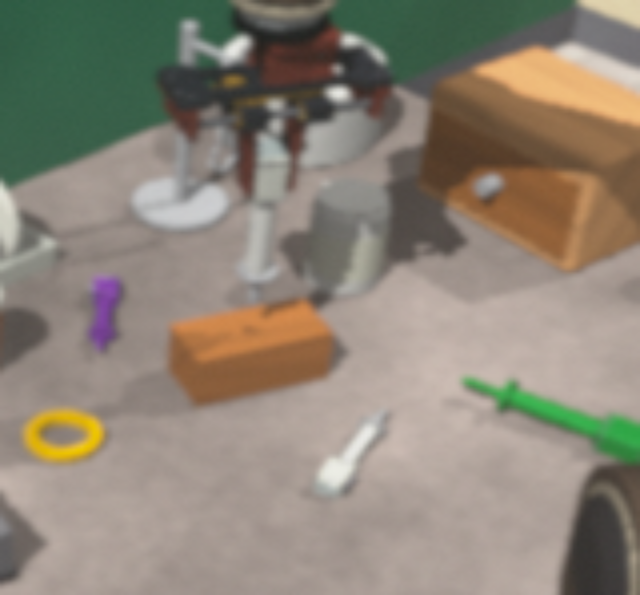

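View pics/w3.png

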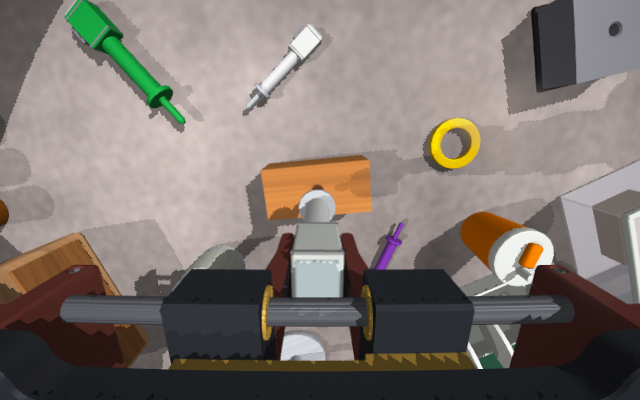

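The lamp was lifted whole, at 0.585 kg and hanging straight. The empty rack hole shows at (316,187) in the wrist view, just beyond the collar. I carry it to the dock.

Request:
drive_tool:
  rows:
    - [[-0.005,0.01,-0.006,0,0,0],[-0.01,0.04,-0.022,0,0,0],[-0.01,0.075,-0.042,0,0,0],[-0.01,0.11,-0.061,0,0,0],[-0.01,0.145,-0.08,0,0,0],[-0.01,0.18,-0.1,0,0,0],[-0.01,0.215,-0.119,0,0,0],[-0.01,0.25,-0.139,0,0,0],[-0.01,0.285,-0.158,0,0,0],[-0.01,0.31,-0.172,0,0,0],[-0.005,0.325,-0.18,0,0,0],[-0.005,0.33,-0.183,0,0,0]]

```text
time: 6.9
tcp_pos: [0.5221, 0.1871, 0.2342]
orientation: [[-0.001, 0.438, 0.899], [0.001, 0.899, -0.438], [-1.0, 0.0, -0.002]]
force: [-1.2, -0.3, -6.2]
width: 0.295
```

Request:
drive_tool:
  rows:
    - [[0,0,0,0,0,0],[0,0,0,0,0,0],[0,0,0,0,0,0]]

```text
time: 7.2
tcp_pos: [0.524, 0.1824, 0.2347]
orientation: [[0.0, 0.443, 0.896], [-0.001, 0.896, -0.443], [-1.0, -0.001, 0.0]]
force: [0.5, 0.2, -4.8]
width: 0.293
```

```bash
cat >> h.py <<'E'
def ray(c,f,u,v,zz):
    a=pix2world(c,f,u,v,1.);o=np.array(c['T'])[:3,3];return o+(a-o)*(zz-o[2])/(a[2]-o[2])
E
python3 - <<'E'
from h import *
goal([.5235,.1845,.232],63.8)
for n in ['wrist','side','top']:
    c,f=K(n)
    im,d,P=cloud(n); cv2.imwrite(f'pics/{n}4.png',im[:,:,::-1]);np.savez(f'pics/{n}4.npz',im=im,d=d,P=P)
    m=(d>0)&(abs(P[...,2]-.06)<.007)&(abs(P[...,0]-.52)<.08)&(abs(P[...,1]-.185)<.08)
    print(n,m.sum(),cv2.minAreaRect(P[m][:,:2].astype(np.float32)),w2p(c,f,[.5235,.1848,.06]))
E
```

```text
t 7.2 shift [ 0.0027  0.0017 -0.0014] turn [-0.11  0.03  0.04] tcp [0.524  0.1824 0.2347] yaw 63.69 tilt 0.05 F [ 0.51  0.24 -4.8 ] w 25.8
wrist 4735 ((0.5226852893829346, 0.18476827442646027), (0.09624802321195602, 0.09663804620504379), 78.26443481445312) [318.33331809 188.07337448]
side 710 ((0.5232223868370056, 0.18729344010353088), (0.09603706002235413, 0.10285245627164841), 78.61572265625) [281.99686127 236.63910877]
top 295 ((0.5226872563362122, 0.18398547172546387), (0.0987141951918602, 0.09569355845451355), 78.60576629638672) [240.49810541 202.11870001]
```

View pics/wrist4.png

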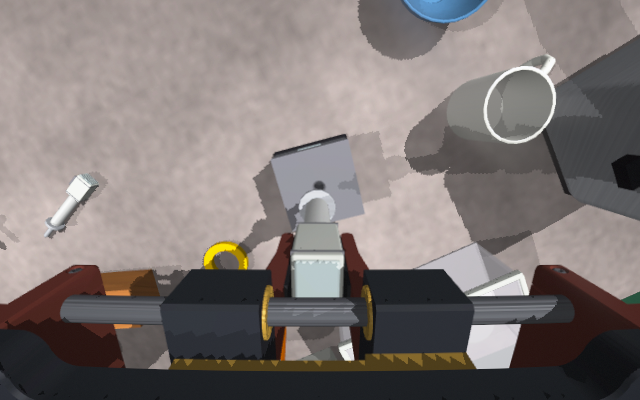

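View pics/side4.png

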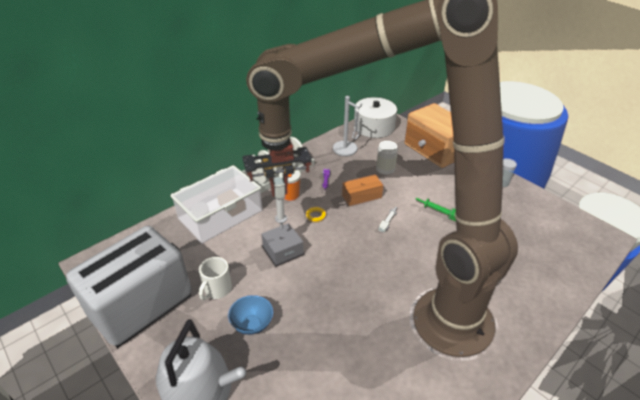

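Hovering over the dock: in the wrist view the hole peeks out at (319,186), just beyond the collar at (317,207). I compare it with the rack picture, where alignment was known.

```bash
python3 - <<'E'
import cv2,numpy as np
a=cv2.imread('pics/w3.png')[160:240,270:370];b=cv2.imread('pics/wrist4.png')[160:240,270:370]
o=np.hstack([cv2.resize(x,None,fx=4,fy=4,interpolation=cv2.INTER_NEAREST) for x in (a,b)])
cv2.imwrite('pics/cmp.png',o)
for x in (a,b):
    print(cv2.cvtColor(x,cv2.COLOR_BGR2GRAY)[16:36,38:62])
E
```

```text
[[155 154 155 155 154 154 154 153 153 154 153 153 152 153 152 152 152 152
  151 150 150 150 150 150]
 [152 153 152 152 150 150 151 150 151 150 150 150 150 149 149 149 149 149
  149 148 148 148 148 147]
 [149 150 149 149 149 148 149 149 149 148 148 148 147 147 147 147 147 147
  147 146 146 146 146 145]
 [149 148 148 147 148 148 147 147 147 146 146 146 146 146 146 145 146 146
  146 146 146 145 145 145]
 [147 147 147 147 147 147 147 147 146 146 146 145 146 145 145 145 145 145
  145 144 144 143 144 144]
 [146 146 146 146 146 146 145 145 145 145 145 145 144 144 145 143 144 145
  143 143 143 143 143 143]
 [145 146 145 145 144 145 145 144 144 144 144 143 143 142 142 142 144 143
  143 142 143 142 143 142]
 [145 145 144 144 143 144 144 143 140 138 140 142 142 142 143 144 143 144
  144 144 144 144 145 144]
 [144 144 144 144 144 138 131 125 119 114 119 126 135 143 146 147 146 148
  149 150 150 150 150 151]
 [147 146 147 148 143 125 102  88  83  79  81  90 110 131 147 152 153 153
  153 153 154 153 154 154]
 [152 152 152 146 132 109  86  75  69  69  70  75  81 101 130 149 153 153
  154 154 154 15
[... 2241 characters left out ...]
56 156 149 139 123 115 116 116 108 103 105 107  96  84 104 120 140
  153 155 155 156 155 156]
 [147 144 137 148 161 177 187 184 182 183 184 185 187 184 159 136 134 146
  154 156 156 155 155 155]
 [124 144 162 191 211 223 228 226 225 225 225 225 225 226 216 196 174 155
  151 152 155 156 155 155]
 [170 197 218 223 223 223 223 224 224 224 224 224 224 224 225 226 218 200
  180 160 152 154 155 154]
 [223 227 226 226 226 226 226 226 226 226 226 226 226 225 225 225 226 228
  220 205 182 160 153 155]
 [227 227 227 227 227 227 227 227 227 227 227 227 227 227 227 226 226 226
  226 229 218 177 154 154]
 [227 227 227 227 227 227 226 227 227 227 227 227 227 227 226 226 227 222
  218 219 213 196 168 153]]
```

View pics/cmp.png

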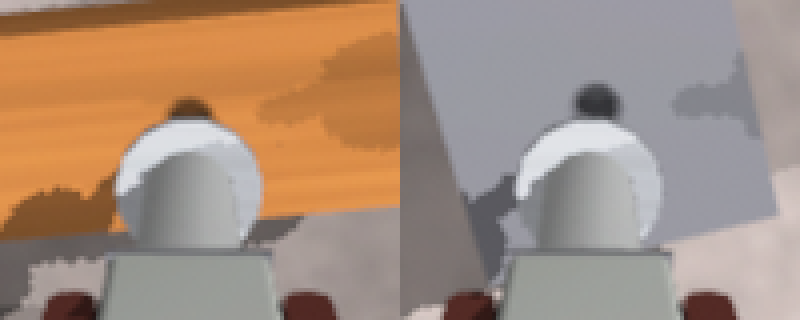

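Request:
drive_tool:
  rows:
    - [[0,0.002,-0.003,0,0,0],[0,0.002,-0.003,0,0,0],[0.01,0.002,-0.003,0,0,0],[0.02,0.002,-0.003,0,0,0],[0.03,0.002,-0.003,0,0,0],[0.036,0.002,-0.003,0,0,0],[0.04,0.002,-0.003,0,0,0],[0.044,0.002,-0.003,0,0,0],[0.046,0.002,-0.003,0,0,0]]

```text
time: 8.25
tcp_pos: [0.5218, 0.187, 0.1883]
orientation: [[-0.0, 0.441, 0.897], [-0.0, 0.897, -0.441], [-1.0, -0.0, -0.0]]
force: [-0.0, 0.3, -5.3]
width: 0.294
```

```bash
python3 - <<'E'
from h import *
goal([.5226,.1855,.160],63.8)
im,d=eyes.get_image('wrist');cv2.imwrite('pics/w5.png',cv2.resize(im[140:240,250:390],None,fx=5,fy=5)[:,:,::-1])
E
```

```text
t 8.25 shift [ 0.0283 -0.001   0.0013] turn [ 0.02 -0.01  0.01] tcp [0.5218 0.187  0.1883] yaw 63.82 tilt 0.01 F [-0.03  0.26 -5.31] w 25.9
```

View pics/w5.png

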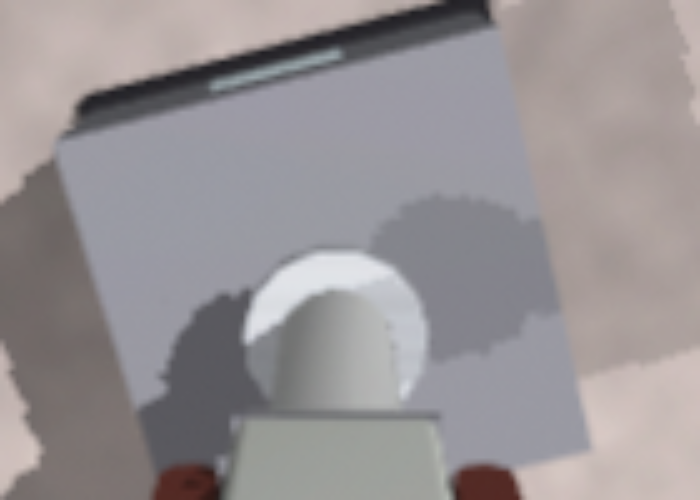

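The tip is 11 mm inside the mouth with no contact force. I make a small correction and push it home.

Request:
drive_tool:
  rows:
    - [[0.003,-0.001,0.001,0,0,0],[0.008,-0.001,0.001,0,0,0],[0.013,-0.001,0.001,0,0,0],[0.018,-0.001,0.001,0,0,0],[0.022,-0.001,0.001,0,0,0],[0.025,-0.001,0.001,0,0,0],[0.027,-0.001,0.001,0,0,0],[0.028,-0.001,0.001,0,0,0],[0.029,-0.001,0.001,0,0,0],[0.029,-0.001,0.001,0,0,0]]

```text
time: 9.3
tcp_pos: [0.5223, 0.1856, 0.1598]
orientation: [[0.0, 0.441, 0.897], [-0.0, 0.897, -0.441], [-1.0, -0.0, 0.0]]
force: [-0.8, -0.4, -1.6]
width: 0.297
```

```bash
python3 - <<'E'
from h import *
goal([.5226,.1855,.160],63.8)
im,d=eyes.get_image('wrist');cv2.imwrite('pics/w6.png',cv2.resize(im[140:240,250:390],None,fx=5,fy=5)[:,:,::-1])
E
```

```text
t 9.3 shift [-0.0002  0.      0.0004] turn [0.01 0.01 0.01] tcp [0.5223 0.1856 0.1598] yaw 63.81 tilt 0.01 F [-0.8  -0.42 -1.58] w 26.2
```

View pics/w6.png

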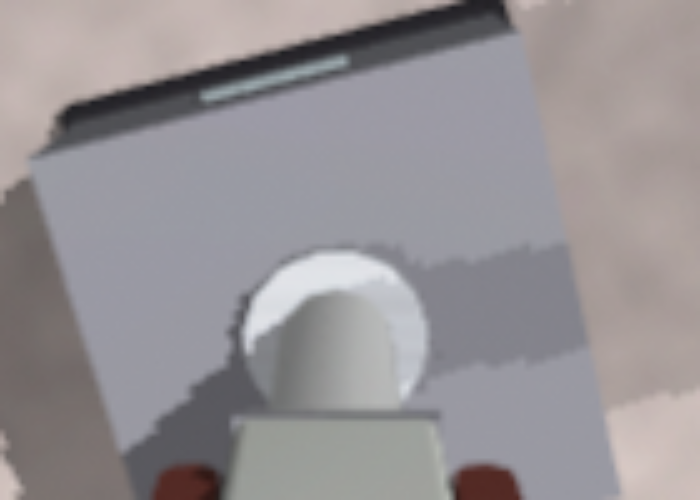

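The weight is coming off, which means the collar is touching. I press slightly further to confirm it is seated.

Request:
drive_tool:
  rows:
    - [[0.001,0,0,0,0,0],[0.0015,0,0,0,0,0],[0.002,0,0,0,0,0],[0.002,0,0,0,0,0]]

```text
time: 9.75
tcp_pos: [0.5227, 0.1857, 0.1596]
orientation: [[0.002, 0.442, 0.897], [-0.001, 0.897, -0.442], [-1.0, 0.0, 0.002]]
force: [-4.9, -2.7, 13.4]
width: 0.295
```

```bash
python3 - <<'E'
from h import *
goal([.5226,.1855,.160],63.8)
for n in ['side','top']:
    im,d,P=cloud(n); 
    X,Y,Z=P[...,0],P[...,1],P[...,2]
E
```

```text
t 9.75 shift [-0.0004 -0.0002 -0.    ] turn [-0.    0.11 -0.01] tcp [0.5227 0.1857 0.1596] yaw 63.8 tilt 0.11 F [-4.89 -2.66 13.42] w 25.9
```

The foot is firmly seated: z is stuck at 0.1596 and about 19 N is pressing down. I ease off and open.

Request:
drive_tool:
  rows:
    - [[-0.001,0,0,0,0,0],[-0.0018,0,0,0,0,0],[-0.0018,0,0,0,0,0]]

```text
time: 10.15
tcp_pos: [0.5226, 0.1856, 0.1597]
orientation: [[0.001, 0.441, 0.897], [-0.0, 0.897, -0.441], [-1.0, 0.0, 0.001]]
force: [-1.4, -1.3, 1.3]
width: 0.296
```

Request:
drive_tool:
  rows:
    - [[0,0,0,0,0,0],[0,0,0,0,0,0],[0,0,0,0,0,0],[0,0,0,0,0,0],[0,0,0,0,0,0],[0,0,0,0,0,0]]
  claw: 0

```text
time: 10.75
tcp_pos: [0.5223, 0.1857, 0.1594]
orientation: [[0.0, 0.441, 0.897], [0.0, 0.897, -0.441], [-1.0, 0.0, 0.0]]
force: [0.0, 0.9, -0.5]
width: 0.806
```

Request:
drive_tool:
  rows:
    - [[-0.01,0,0,0,0,0],[-0.03,0,0,0,0,0],[-0.06,0,0,0,0,0],[-0.09,0,0,0,0,0],[-0.12,0,0,0,0,0],[-0.13,0,0,0,0,0],[-0.13,0,0,0,0,0]]

```text
time: 11.45
tcp_pos: [0.5229, 0.1861, 0.2911]
orientation: [[0.003, 0.441, 0.897], [0.001, 0.897, -0.441], [-1.0, 0.002, 0.002]]
force: [0.3, -0.3, -0.6]
width: 0.998
```

```bash
python3 - <<'E'
from h import *
goal([.5226,.1855,.30],-26.2)
print(robot.read_state()['qpos'])
n='wrist';c,f=K(n);im,d,P=cloud(n); cv2.imwrite('pics/w7.png',im[:,:,::-1]); np.savez('pics/w7.npz',im=im,d=d,P=P)
X,Y,Z=P[...,0],P[...,1],P[...,2]; ok=d>0
m=ok&(Z>.192)&(Z<.215)&(abs(X-.522)<.05)&(abs(Y-.185)<.05)
q=P[m][:,:2].astype(np.float32); print(m.sum(),np.median(Z[m]),cv2.minAreaRect(q),q.mean(0))
E
```

```text
t 11.45 shift [-0.0089 -0.0006  0.    ] turn [ 9.001e+01  2.000e-02 -2.000e-01] tcp [0.5229 0.1861 0.2911] yaw 63.81 tilt 0.18 F [ 0.34 -0.3  -0.55] w 87.9
[ 0.14025692  0.3216665  -0.72810588  1.63960149  0.22374095  1.26250273
  0.48362058]
993 0.20289466934031375 ((0.5224335789680481, 0.18533101677894592), (0.026344018056988716, 0.03446265682578087), 63.54799270629883) [0.5207845  0.18609548]
```

View pics/w7.png

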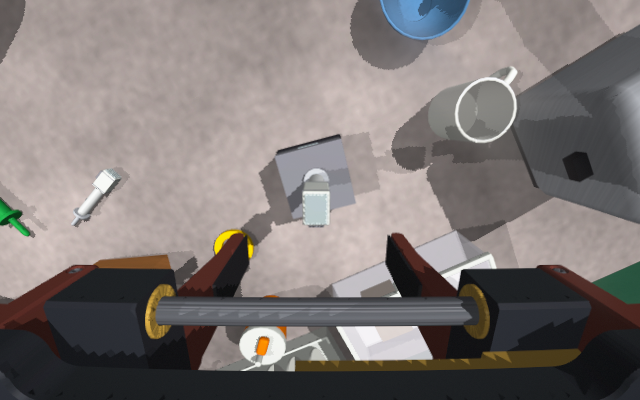

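The lamp stands upright in the dock, with the head at (316,205). Its top is at 0.203, the same height as in the rack. I turn 90° to grip across x.

Request:
drive_tool:
  rows:
    - [[0,0,0,8,0,0],[0,0,0,16,0,0],[0,0,0,24,0,0],[0,0,0,32,0,0],[0,0,0,40,0,0],[0,0,0,48,0,0],[0,0,0,56,0,0],[0,0,0,64,0,0],[0,0,0,72,0,0],[0,0,0,80,0,0],[0,-0.0005,0,88,0,0],[0,-0.0005,0,90,0,0]]

```text
time: 12.7
tcp_pos: [0.5213, 0.1847, 0.2874]
orientation: [[-0.003, 0.895, -0.446], [-0.001, -0.446, -0.895], [-1.0, -0.002, 0.002]]
force: [-0.2, 0.6, 0.1]
width: 1.0
```

Request:
drive_tool:
  rows:
    - [[0,0,0,0,0,0],[0,0,0,0,0,0],[0,0,0,0,0,0]]

```text
time: 13.0
tcp_pos: [0.5219, 0.185, 0.2887]
orientation: [[-0.001, 0.898, -0.44], [-0.0, -0.44, -0.898], [-1.0, -0.001, 0.001]]
force: [-0.5, -1.0, -0.3]
width: 1.002
```

```bash
python3 - <<'E'
from h import *
goal([.5224,.1855,.160],-26.3)
print(robot.read_state()['qpos'])
n='wrist';c,f=K(n);im,d,P=cloud(n); cv2.imwrite('pics/w8.png',im[:,:,::-1])
cv2.imwrite('pics/w8z.png',cv2.resize(im[140:240,250:390],None,fx=5,fy=5)[:,:,::-1])
X,Y,Z=P[...,0],P[...,1],P[...,2]; ok=d>0
m=ok&(Z>.195)&(Z<.215)&(abs(X-.522)<.05)&(abs(Y-.185)<.05)
q=P[m][:,:2].astype(np.float32); print(m.sum(),np.median(Z[m]),cv2.minAreaRect(q),q.mean(0))
E
```

```text
t 13.0 shift [ 0.1287  0.0004 -0.0008] turn [0.17 0.05 0.05] tcp [0.5219 0.185  0.2887] yaw -26.13 tilt 0.07 F [-0.53 -0.97 -0.33] w 88.2
[-0.06075358  0.27668694 -0.4582282   1.6553068   0.12791555  1.24057911
 -1.00164053]
1002 0.20298884675989043 ((0.522312343120575, 0.185867577791214), (0.02648910880088806, 0.03392600640654564), 63.045413970947266) [0.522765  0.1872682]
```

View pics/w8z.png

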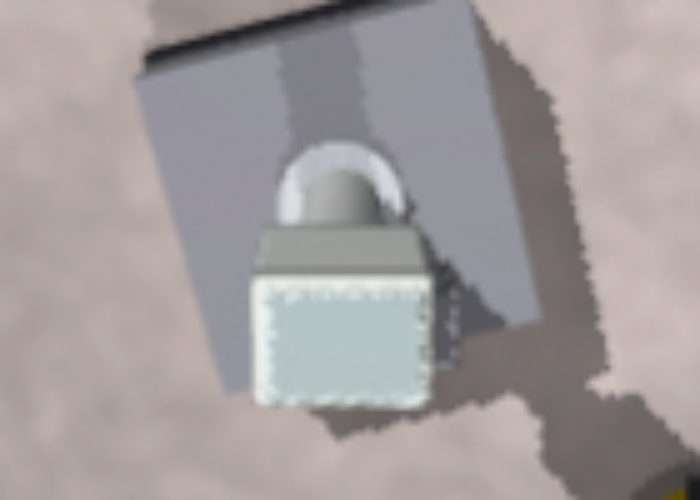

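The head is seen square-on, with the button strip on its right at zoom (450,330), along the jaw axis. I descend.

Request:
drive_tool:
  rows:
    - [[0.02,0,-0.001,0,0,0],[0.05,0,-0.001,0,0,0],[0.08,0,-0.001,0,0,0],[0.105,0,-0.001,0,0,0],[0.12,0,-0.001,0,0,0],[0.128,0,-0.001,0,0,0],[0.128,0,-0.001,0,0,0],[0.128,0,-0.001,0,0,0],[0.128,0,-0.001,0,0,0]]

```text
time: 13.95
tcp_pos: [0.5231, 0.1864, 0.1625]
orientation: [[0.002, 0.897, -0.441], [0.001, -0.441, -0.897], [-1.0, 0.001, -0.001]]
force: [1.1, 0.2, -0.1]
width: 0.997
```

```bash
python3 - <<'E'
from h import *
goal([.5224,.1855,.160],-26.2)
E
```

```text
t 13.95 shift [ 0.0025 -0.0003  0.0011] turn [ 0.02 -0.07 -0.07] tcp [0.5231 0.1864 0.1625] yaw -26.18 tilt 0.1 F [ 1.15  0.23 -0.12] w 87.8
```

Request:
drive_tool:
  rows:
    - [[0.001,0,0.0005,0,0,0],[0.001,0,0.0005,0,0,0],[0.001,0,0.0005,0,0,0],[0.001,0,0.0005,0,0,0],[0.001,0,0.0005,0,0,0],[0.001,0,0.0005,0,0,0],[0.001,0,0.0005,0,0,0],[0.001,0,0.0005,0,0,0],[0.001,0,0.0005,0,0,0]]
  claw: 1
  force: 15

```text
time: 14.85
tcp_pos: [0.5226, 0.1855, 0.1605]
orientation: [[0.001, 0.897, -0.441], [-0.0, -0.441, -0.897], [-1.0, 0.001, -0.0]]
force: [2.3, -0.7, 0.1]
width: 0.39
```

```bash
python3 - <<'E'
from h import *
goal([.5224,.1855,.160],-26.2)
im,d=eyes.get_image('wrist');cv2.imwrite('pics/w9.png',cv2.resize(im[140:300,220:420],None,fx=4,fy=3.5)[:,:,::-1])
E
```

```text
t 14.85 shift [ 0.0005 -0.0002  0.0001] turn [ 0.   -0.01 -0.03] tcp [0.5226 0.1855 0.1605] yaw -26.2 tilt 0.03 F [ 2.35 -0.71  0.11] w 34.3
```

View pics/w9.png

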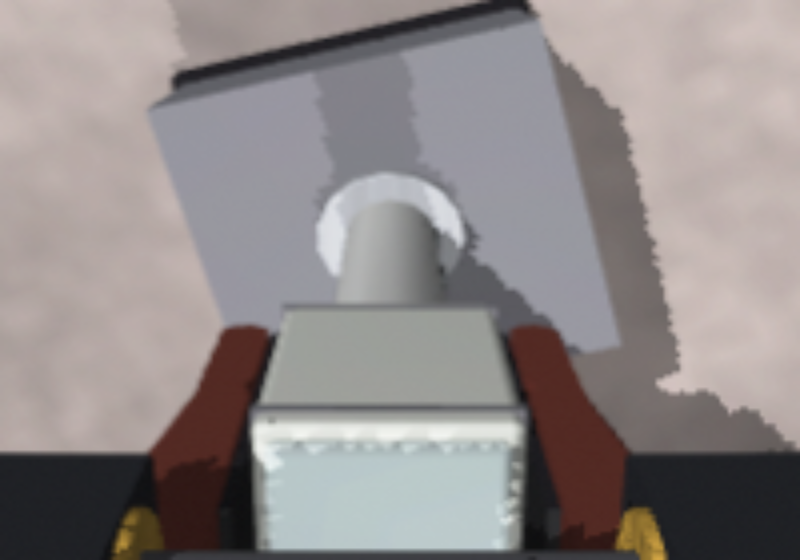

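The opening is 34.3 mm, so the button is fully in. The head is between the pads and the collar is flat on the dock. I pull up gently at 20 mm/s and check part-way.

Request:
drive_tool:
  rows:
    - [[0,0.0005,0,0,0,0],[-0.001,0.0005,0,0,0,0],[-0.002,0.0005,0,0,0,0],[-0.004,0.0005,0,0,0,0],[-0.006,0.0005,0,0,0,0],[-0.008,0.0005,0,0,0,0],[-0.01,0.0005,0,0,0,0],[-0.012,0.0005,0,0,0,0],[-0.014,0.0005,0,0,0,0],[-0.016,0.0005,0,0,0,0],[-0.018,0.0005,0,0,0,0],[-0.02,0.0005,0,0,0,0]]

```text
time: 16.1
tcp_pos: [0.5227, 0.1854, 0.1806]
orientation: [[-0.0, 0.897, -0.441], [-0.0, -0.441, -0.897], [-1.0, -0.0, 0.0]]
force: [1.3, 1.0, -2.9]
width: 0.386
```

```bash
python3 - <<'E'
from h import *
goal([.5224,.1855,.230],-26.2)
im,d=eyes.get_image('wrist');cv2.imwrite('pics/w10.png',cv2.resize(im[140:300,220:420],None,fx=4,fy=3.5)[:,:,::-1])
im,d=eyes.get_image('side');cv2.imwrite('pics/s10.png',cv2.resize(im[130:280,210:360],None,fx=4,fy=4)[:,:,::-1])
E
```

```text
t 16.1 shift [-0.0494 -0.0003  0.    ] turn [0.01 0.01 0.  ] tcp [0.5227 0.1854 0.1806] yaw -26.19 tilt 0.01 F [ 1.26  0.97 -2.94] w 34.0
```

View pics/w10.png

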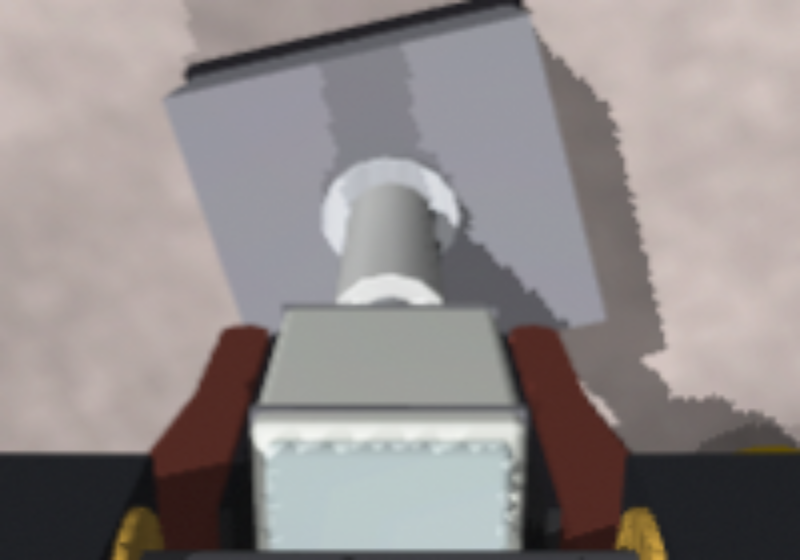

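View pics/s10.png

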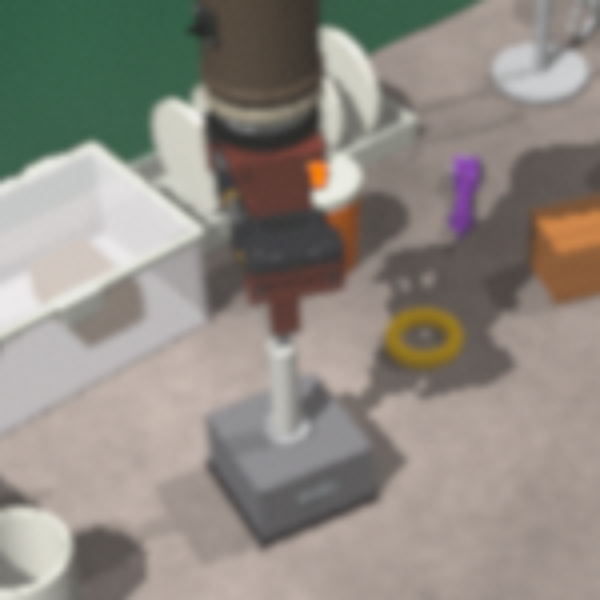

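The head is sliding out: the sleeve top shows at zoom (390,290), the collar is still on the dock, and Fz is about -2.9 N against a 2 N head weight. I continue.

Request:
drive_tool:
  rows:
    - [[-0.001,0,0,0,0,0],[-0.003,0,0,0,0,0],[-0.005,0,0,0,0,0],[-0.007,0,0,0,0,0],[-0.009,0,0,0,0,0],[-0.011,0,0,0,0,0],[-0.013,0,0,0,0,0],[-0.015,0,0,0,0,0],[-0.017,0,0,0,0,0],[-0.019,0,0,0,0,0],[-0.021,0,0,0,0,0],[-0.023,0,0,0,0,0]]

```text
time: 17.4
tcp_pos: [0.5227, 0.1854, 0.2036]
orientation: [[-0.0, 0.897, -0.441], [-0.0, -0.441, -0.897], [-1.0, -0.0, 0.0]]
force: [0.5, 0.2, -2.9]
width: 0.385
```

Request:
drive_tool:
  rows:
    - [[-0.002,0,0,0,0,0],[-0.004,0,0,0,0,0],[-0.006,0,0,0,0,0],[-0.008,0,0,0,0,0],[-0.01,0,0,0,0,0],[-0.012,0,0,0,0,0],[-0.014,0,0,0,0,0],[-0.016,0,0,0,0,0],[-0.018,0,0,0,0,0],[-0.02,0,0,0,0,0],[-0.021,0,0,0,0,0],[-0.021,0,0,0,0,0]]

```text
time: 18.6
tcp_pos: [0.5228, 0.1854, 0.2246]
orientation: [[0.0, 0.897, -0.441], [-0.0, -0.441, -0.897], [-1.0, 0.0, -0.0]]
force: [0.0, -0.1, -2.4]
width: 0.387
```

```bash
python3 - <<'E'
from h import *
goal([.5224,.1855,.230],-26.2)
im,d,P=cloud('wrist');np.savez('pics/w11.npz',im=im,d=d,P=P);cv2.imwrite('pics/w11.png',cv2.resize(im[120:300,220:420],None,fx=4,fy=3.3)[:,:,::-1])
E
```

```text
t 18.6 shift [-0.0054 -0.0004  0.0001] turn [ 0.01 -0.   -0.01] tcp [0.5228 0.1854 0.2246] yaw -26.19 tilt 0.01 F [ 0.04 -0.11 -2.36] w 34.1
```

View pics/w11.png

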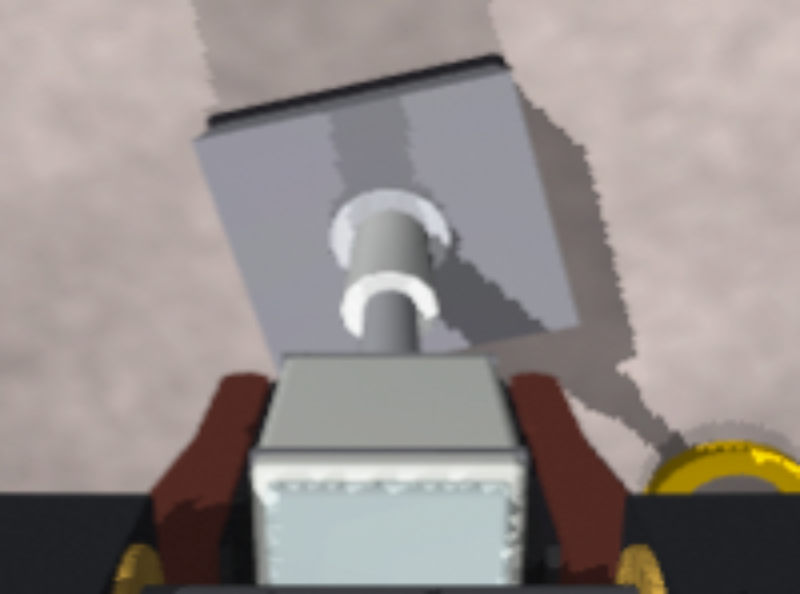

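Travel is 64 mm, with the sleeve top well clear at zoom (390,290) and the collar flat. I take the last few millimetres slowly.

Request:
drive_tool:
  rows:
    - [[-0.001,0,0,0,0,0],[-0.002,0,0,0,0,0],[-0.003,0,0,0,0,0],[-0.0035,0,0,0,0,0],[-0.004,0,0,0,0,0],[-0.0045,0,0,0,0,0],[-0.0045,0,0,0,0,0],[-0.0045,0,0,0,0,0]]

```text
time: 19.45
tcp_pos: [0.5228, 0.1854, 0.229]
orientation: [[0.0, 0.897, -0.441], [0.0, -0.441, -0.897], [-1.0, 0.0, -0.0]]
force: [-0.1, -0.3, -1.7]
width: 0.389
```

```bash
python3 - <<'E'
from h import *
goal([.5224,.1855,.2305],-26.2)
for n in ['wrist','top','side']:
    im,d,P=cloud(n);np.savez(f'pics/{n}12.npz',im=im,d=d,P=P);cv2.imwrite(f'pics/{n}12.png',im[:,:,::-1])
    X,Y,Z=P[...,0],P[...,1],P[...,2];ok=(d>0)&(abs(X-.5225)<.03)&(abs(Y-.1855)<.03)
    if n=='wrist':
        m=ok&(Z>.26)&(Z<.29)&(np.mgrid[:400,:640][0]<293); print('head top',np.median(Z[m]),m.sum())
        for a,b,l in [(.062,.075,'collar'),(.135,.16,'sleevetop')]:
            m=ok&(Z>a)&(Z<b);print(l,np.percentile(Z[m],[10,50,90]).round(4),m.sum(),cv2.minEnclosingCircle(P[m][:,:2].astype(np.float32)))
E
```

```text
t 19.45 shift [-0.0015 -0.0004  0.0001] turn [ 0.01 -0.   -0.  ] tcp [0.5228 0.1854 0.229 ] yaw -26.19 tilt 0.01 F [-0.13 -0.29 -1.69] w 34.2
head top 0.27144214175325326 4261
collar [0.0645 0.0655 0.067 ] 320 ((0.5217264890670776, 0.18584564328193665), 0.01784452237188816)
sleevetop [0.1416 0.1492 0.1515] 330 ((0.5219104886054993, 0.18580271303653717), 0.01107785664498806)
```

View pics/wrist12.png

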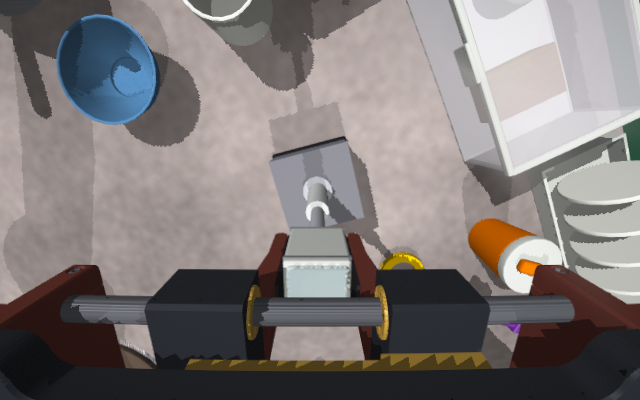

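View pics/side12.png

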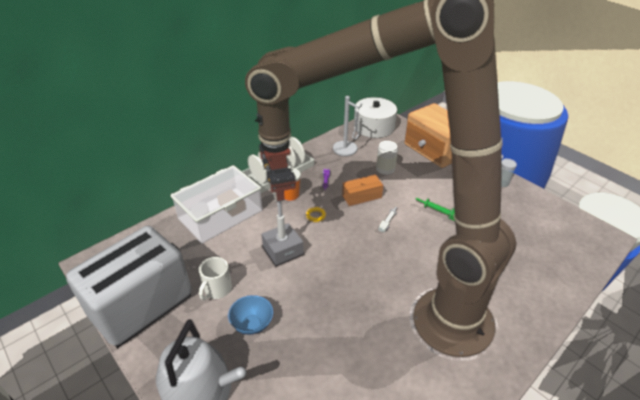

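The head top is at 0.2714 against 0.203 when closed, so it is raised about 68.5 mm. The collar's top is at 0.0655, where it should be at 0.066 when home. Wrist Fz is -1.7 N, about the head's weight, so there is no pull on the foot. I hand in.

```bash
python3 - <<'E'
from h import *
goal([.5224,.1855,.2305],-26.2)
print(ticket.job_done())
E
```

```text
t 19.6 shift [-0.0015 -0.0003  0.0001] turn [ 0.02 -0.   -0.  ] tcp [0.5228 0.1855 0.229 ] yaw -26.18 tilt 0.0 F [-0.16 -0.46 -1.75] w 33.4
the job is handed in; nothing more can be done
None
```

I moved the lamp from the rack to the dock with its head closed and pushed the foot home. Then I re-gripped across the button, pulled the head up gently, and handed the job in at 19.6 s still holding it raised.

**Foot home:** when I pushed it in, the collar stopped dead at the expected height under about 19 N. At the end the collar's top measured 0.0655 m, against 0.066 m for fully home. The sleeve and collar centres were within 0.2 mm of each other, so the pole is upright.

**Head raised:** it is up about 68.5 mm, which clears the 65 mm limit but is about 1.5 mm short of the hard end. I did not push it up against the stop. The force at the wrist was about the head's own weight, so nothing was pulling on the foot.

**Grip:** the last opening reading was 33.4 mm, which means the button is in. The grip was set to 15 N, but I did not measure the contact force itself.

**Other things on the shelf:** I moved near none of them, and they looked undisturbed in the last side picture. I did not measure their positions again. No check failed or disagreed.

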